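# Fit the drive roll of a paper feeder and close its hood

## Robot

A 6-joint arm with a two-finger parallel gripper is mounted at the origin on the work surface. World frame = base frame: x ahead of the robot, y to its left, z up, the work surface at z = 0. Lengths are in m, angles in rad, forces in N, time in s.
With the tool pointing down it reaches from about 0.275 to 0.75 m from the base axis. Payload 10.2 kg.
Tool frame: the origin (TCP) lies midway between the tips of the shut fingers; the grasp point (between the pads) lies 19 mm behind it (env.hold_point_z is the distance from the TCP to the grasp point, in m); z points along the fingers, y is the line along which they close (so a half turn about z gives the same grasp; the last joint's range is limited). The gripper opens to 85 mm and grips with 20 to 120 N. Pads are 22 mm wide; open, the fingers measure 114 mm over their backs; the gripper's body (76 mm by 85 mm) begins 54 mm behind the grasp point. The pads swing forward as they close: fully open they stand 13 mm farther back than shut.
Start: joints at [0.896, 0.313, 1.498, -0, 1.331, -0.223], TCP at [0.229, 0.472, 0.231] pointing down, gripper open.
Joint ranges: [-2.94, 2.94], [-0.97, 2.17], [0.19, 2.56], [-1.23, 4.37], [0.02, 3.11], [-2.88, 2.88]. Speed limits (rad/s): [2.39, 2.39, 3.01, 3.14, 3.14, 3.14].

## Interface

Orientations are given as a unit quaternion [x, y, z, w].
In Python, from bench import env, kinematics, monitor, eyes, job gives the robot as it stands. The module is installed in compiled form; this text tells all that it offers. Calls block until the motion is done:
- env.reach(position, orientation): joint-space move of the TCP to a pose.
- env.movel(position, velocity=0.15, frame=None, guard=None): straight line of the TCP; frame=None keeps the orientation; velocity is the mean speed in m/s. With guard (N) it stops when the force on the tool has changed by that much, and returns True; else False.
- env.set_joints(angles): joint-space move.
- env.release() and env.close_gripper(effort=None): open the fingers fully, or close them until they stop; effort is the grip in N (None keeps the last).
- env.hold(seconds).
- kinematics.ik(position, orientation): joint angles nearest the present ones, or None.
- monitor.sense(): the state.
- eyes.grab_frame(name): name is "scene" or "side" or "wrist"; returns a dict with "frame" (400x640x3 uint8, red, green, blue), "mtx" (3x3 intrinsics, pixels), "k1" (the pictures are not rectified: a ray, as slopes to the right and down, at radius r is drawn at 1 + k1 r^2 times it, then the intrinsics apply), "view" (4x4, takes a point from world to camera coordinates). Camera axes: x right, y down, z forward; pixel columns grow to the right and rows downward; lengths in m; the calibration is good to about 2 mm. A picture is of the moment at which its call begins. There is no depth.
A pose or a line that the arm cannot do raises env.MotionError and nothing moves.
- job.hand_in(): hands the job in; it is judged then, once.
The state is a dict: "clock": time; "joints": joint angles; "qvel": joint speeds; "joint_efforts": joint torques, N m; "position": TCP position; "ee_rot": TCP orientation; "contact_force": force on the tool from outside, world axes, zero at the start; "ft_torque": the same for the moment, N m; "finger_gap": opening from 0.0 (shut) to 1.0 (fully open); "gripper_force": force on a finger pad.
Only numpy, scipy, OpenCV 4.12 (cv2) and the standard library are available. Lean on these libraries where they do the work, as an engineer would, in place of code of your own. Each camera call takes 0.05 s, during which the arm holds its last target. There are 200 camera calls.

## Task

Fit the orange drive roll to the blue paper feeder: lift it out of the grey cradle, stand it on end on the black rubber mat and let go, then take it again from above and slide it all the way down onto the feeder's steel shaft with the flat in its bore matched to the flat on the shaft. Do not drop it, and leave the other things on the bench alone. Then push the yellow-framed hood over and fully shut, gently, without letting it slam.

Things in the scene. Friction and masses are not known exactly. Their poses are not given: they have to be found in the camera images.
- roll: Orange drive roll, a cylinder 90 mm long, 50 mm diameter, 0.35 kg. Origin at its very middle, z along its axis. D-bore right through, 27 mm across the round, flat on the +x side 9.2 mm from the axis; white lines on outside and ends mark +x. Both ends alike, either may be up. Starts lying in the cradle, axis level along the cradle's x, 51 mm above the bench; round, it can be gripped at any turn.
- cradle: Fixed cradle on the bench, dark base 120 x 70 x 8 mm with two grey rails 100 mm long along its x axis, whose tops are 30 mm above the bench; over both rails it is 42 mm wide. Origin at the centre of its underside.
- pad: Fixed black rubber mat, 130 x 130 mm and 4 mm thick, on the bench. Origin at the centre of its underside.
- feeder: Blue bench-top paper feeder, fixed. Origin at the centre of its underside. Deck 220 mm (x) by 240 mm (y), top at z 20 mm. Side walls at y = +-110 to 120 mm up to z 100 mm; grey motor box at x 70 to 110 mm up to z 100 mm. Open at the -x side. Two thin pins 70 mm high at x -95, y +-95 mm.
- shaft: The feeder's fixed steel shaft, upright amid the deck, 24 mm diameter, 60 mm tall (top 10 mm tapered), flat along its whole height on its +x side, 8 mm from the axis. Origin on the axis at its foot, on top of a 40 mm collar (26 mm above the bench) on which the roll's lower end comes to rest; a seated roll's middle is 45 mm above it. A white line on the collar marks the flat side.
- hood (a joint): Hood angle, rad: 0 shut; 1.6 to 1.9 at the start (upright or leaning outward over the feeder's +y side). Turns about a line parallel to feeder x. 0.8 kg; its stiff hinge (friction 1.25 N m) holds it where left. Shut, it spans 210 mm (x) and 236 mm from hinge line to -y, its flat top (clear window, yellow frame) 41 mm above the hinge line. Push on this face, outermost when open, near the free edge.
- hood_hinge (a point): Middle of the hood's hinge line: feeder x 0, y +118 mm, z 100.5 mm.
- hood_edge (a point): Middle of the hood's free edge, on its flat outer face: 236 mm from the hinge line along the face and 41 mm off it. Moves with the hood.
- tape_roll: Bystander: roll of brown tape lying flat, 100 mm across, 48 mm high. Origin at the centre of its underside.
- small_carton: Bystander: cardboard carton 120 x 160 x 60 mm. Origin at the centre of its underside.
- cleaner: Bystander: white bottle with red cap, 60 mm across, 170 mm high. Origin at the centre of its underside.
- wrench: Bystander: steel wrench 170 mm long, lying on the bench.
- screwdriver: Bystander: screwdriver 190 mm long, lying on the bench.
- cup: Bystander: grey cup, 76 mm across, 90 mm high. Origin at the centre of its underside.
Mind the look-alikes: they are no part of the job. There is more than one size of the roll; the one meant has the size given above.

How it is judged:
By the outcome, as a careful person would: the job done as asked, in the order asked, and still so for the second after the job is handed in, with the robot touching nothing.
It also fails if it takes over 72 s, if anything falls off the work surface, if the arm or the gripper's body presses on something with over 40 N, if the wrist force passes 120 N, or if a joint passes its speed limit or range.

## Working session

There is one attempt and no reset: what is moved stays moved. The work goes in short steps, each a Python script; the robot and the scene stay as the last script left them, time stands still between calls to the robot, and variables do not carry over. Pictures are saved under pics/ and viewed, at most 10 in all, crops included, and the job is handed in when it is done.

```bash
mkdir -p pics; cat > h.py <<'E'
import numpy as np, cv2
from bench import env, kinematics, monitor, eyes, job
from scipy.spatial.transform import Rotation as R
def grab(n,save=None):
    f=eyes.grab_frame(n)
    np.savez(f'/tmp/{n}.npz',**{k:np.array(v) for k,v in f.items()})
    if save: cv2.imwrite(f'pics/{save}.png',cv2.cvtColor(f['frame'],cv2.COLOR_RGB2BGR))
    return f
def load(n): return dict(np.load(f'/tmp/{n}.npz'))
def proj(f,P):
    P=np.atleast_2d(P); V=np.array(f['view']); c=P@V[:3,:3].T+V[:3,3]
    s=c[:,:2]/c[:,2:]; s=s*(1+float(f['k1'])*(s**2).sum(1,keepdims=True))
    M=np.array(f['mtx']); return s@M[:2,:2].T+M[:2,2]
def ray(f,uv):
    M=np.array(f['mtx']); d=(np.array(uv,float)-M[:2,2])/[M[0,0],M[1,1]]; s=d.copy()
    for _ in range(30): s=d/(1+float(f['k1'])*(s@s))
    V=np.array(f['view']); Rm=V[:3,:3]; o=-Rm.T@V[:3,3]
    return o, Rm.T@np.array([s[0],s[1],1])
def atz(f,uv,z):
    o,d=ray(f,uv); return o+d*(z-o[2])/d[2]
def down(yaw): # tool z down, tool y along (yaw) direction in plane
    y=np.array([np.cos(yaw),np.sin(yaw),0]); z=np.array([0,0,-1.]); x=np.cross(y,z)
    return R.from_matrix(np.c_[x,y,z]).as_quat()
E
python3 - <<'E'
from h import *
fs=[grab(n) for n in('scene','side','wrist')]
a=cv2.resize(fs[0]['frame'],(800,500));
cv2.imwrite('pics/scene.png',cv2.cvtColor(a,4))
cv2.imwrite('pics/side.png',cv2.cvtColor(cv2.resize(fs[1]['frame'],(800,500)),4))
s=monitor.sense();print(s['clock'],s['position'],s['ee_rot'],env.hold_point_z)
for f in fs: print(np.round(-np.array(f['view'])[:3,:3].T@np.array(f['view'])[:3,3],3))
E
```

```text
0.15 [0.22909259 0.47216515 0.23085583] [ 2.23970704e-01  9.74595742e-01 -4.62673558e-04 -2.23064226e-04] 0.0187
[1.164 0.72  1.377]
[-0.076 -0.882  0.789]
[0.158 0.507 0.374]
```

View pics/scene.png

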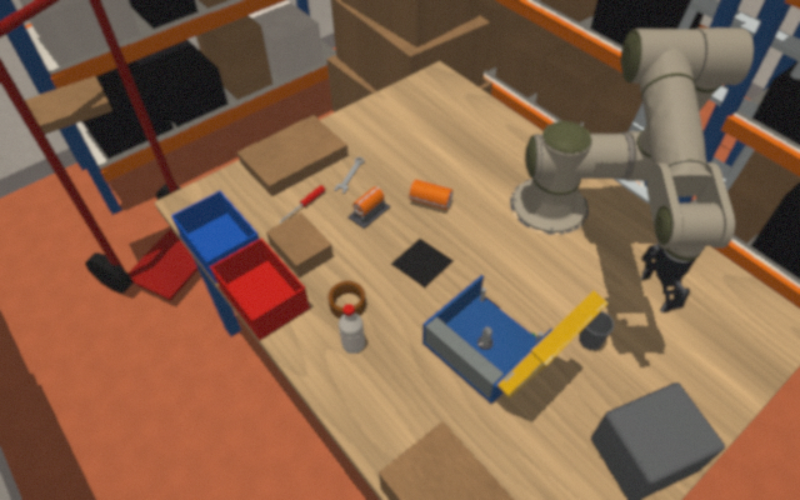

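View pics/side.png

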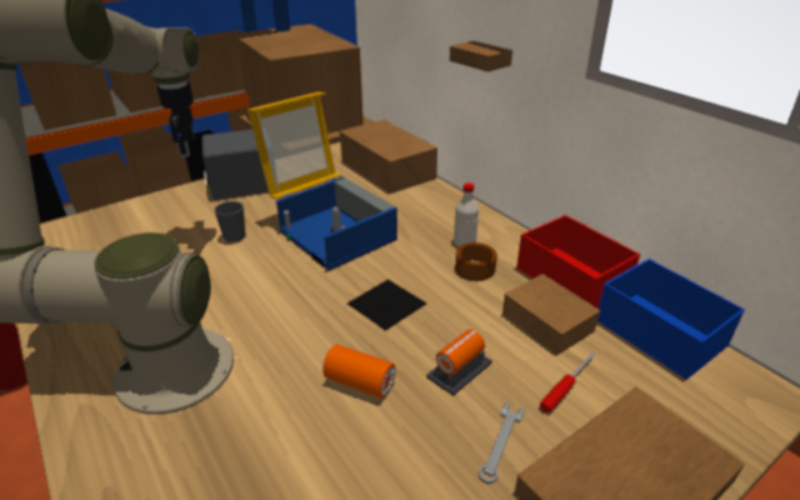

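Scene (800 px): the orange candidates are the roll in the cradle at scene (369,201) / side (461,351), and a larger loose roll at scene (431,194) / side (360,370). By the description I choose the one in the cradle. The mat is at scene (422,262) / side (387,304). The feeder shaft is at scene (486,337) / side (337,220), and the hood is open, with the cup near it.

```bash
python3 - <<'E'
from h import *
A=load('scene');B=load('side')
for n,a,b,z in [('roll',(369,201),(461,351),.051),('big',(431,194),(360,370),.03),('pad',(422,262),(387,304),.004),('shafttop',(487,330),(336,209),.086)]:
    print(n,atz(A,np.array(a)*.8,z).round(3),atz(B,np.array(b)*.8,z).round(3))
# roll mask, side
f=B['frame'];hsv=cv2.cvtColor(f,cv2.COLOR_RGB2HSV)
c=f[255:320,250:400];c2=A['frame'][130:290,270:500]
out=np.zeros((600,800,3),np.uint8)
r=cv2.resize(c,None,fx=4,fy=4,interpolation=cv2.INTER_CUBIC);out[:260,:600]=r
r=cv2.resize(B['frame'][70:220,180:340],(355,333),interpolation=cv2.INTER_CUBIC);out[265:598,:355]=r
r=cv2.resize(A['frame'][215:325,330:490],(440,303),interpolation=cv2.INTER_CUBIC);out[265:568,358:798]=r
cv2.imwrite('pics/crop1.png',cv2.cvtColor(out,4))
E
```

```text
roll [ 0.451 -0.327  0.051] [ 0.454 -0.332  0.051]
big [ 0.274 -0.246  0.03 ] [ 0.282 -0.243  0.03 ]
pad [ 0.455 -0.076  0.004] [ 0.451 -0.086  0.004]
shafttop [0.511 0.237 0.086] [0.507 0.228 0.086]
```

View pics/crop1.png

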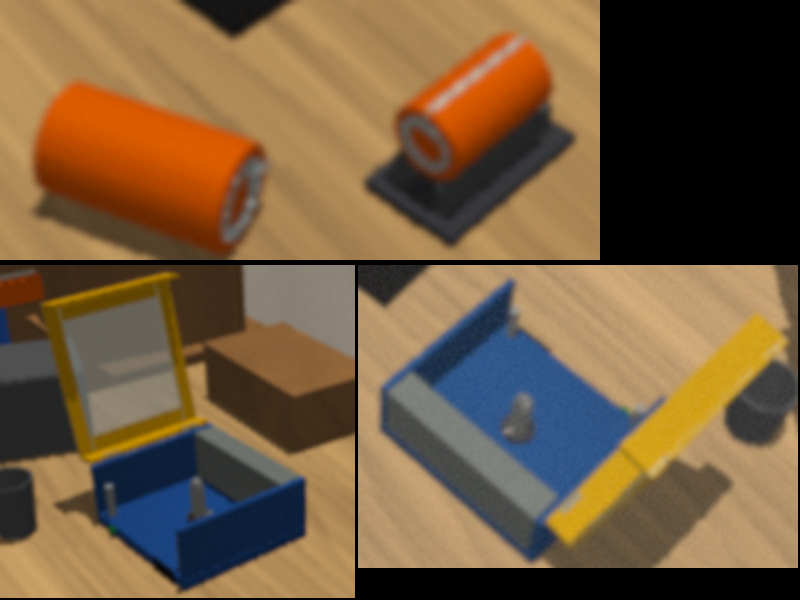

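The crop confirms the choice: the roll in the cradle has its white line near the top at crop (475,72), while the loose roll is bigger. Its axis, the cradle base corners, and the feeder's corners and shaft are all visible. Next I'll get rough poses from these points, then look from close by.

```bash
cat >> h.py <<'E'
def rz(a): return R.from_euler('z',a).as_matrix()
from scipy.optimize import least_squares
def fit2(obs,x0):  # obs: list of (frame, uv, local xyz)
    g=lambda q:np.concatenate([proj(f,rz(q[2])@np.array(p)+[q[0],q[1],0])[0]-uv for f,uv,p in obs])
    s=least_squares(g,x0,loss='soft_l1'); return s.x,g(s.x).reshape(-1,2)
E
python3 - <<'E'
from h import *
A=load('scene');B=load('side')
P=[atz(B,(250+x/4,255+y/4),.008) for x,y in((365,182),(450,240),(575,137))]
print('cradle',np.round(P,3), 'yaw',np.degrees(np.arctan2(*(P[2]-P[1])[1::-1])), 'c',(P[0]+P[2])/2)
sb=lambda x,y:(180+x/355*160,70+(y-265)/333*150)
sa=lambda x,y:(330+(x-358)/2.75,215+(y-265)/2.754)
obs=[(B,sb(178,529),(-.11,-.12,.1)),(B,sb(305,480),(.11,-.12,.1)),(B,sb(95,465),(-.11,.12,.1)),(B,sb(183,590),(-.11,-.12,0)),(B,sb(196,478),(0,0,.086)),
(A,sa(513,281),(-.11,-.12,.1)),(A,sa(383,388),(.11,-.12,.1)),(A,sa(524,397),(0,0,.086))]
for y0 in(0,.4,-.4): 
    q,r=fit2(obs,[.5,.23,y0]);print(q,np.degrees(q[2]));print(r.round(1).tolist())
s=monitor.sense()
def tryik(p,o): 
    j=kinematics.ik(p,o); return None if j is None else np.round(j,2)
print(tryik([.3,.35,.45],down(.9)),tryik([.45,-.2,.4],down(.9)))
E
```

```text
cradle [[ 0.388 -0.312  0.008]
 [ 0.4   -0.376  0.008]
 [ 0.515 -0.359  0.008]] yaw 8.711656605661245 c [ 0.45126    -0.33525222  0.008     ]
[0.50984169 0.23824317 0.07552013] 4.326984754445212
[[-0.5, -0.2], [-0.1, -1.9], [-3.3, -1.0], [-0.1, -0.1], [-0.3, -0.2], [-1.1, -1.5], [-1.4, -0.8], [-0.4, 1.1]]
[0.50984169 0.23824317 0.07552017] 4.3269869218727575
[[-0.5, -0.2], [-0.1, -1.9], [-3.3, -1.0], [-0.1, -0.1], [-0.3, -0.2], [-1.1, -1.5], [-1.4, -0.8], [-0.4, 1.1]]
[0.50984169 0.23824317 0.07552013] 4.326984727119386
[[-0.5, -0.2], [-0.1, -1.9], [-3.3, -1.0], [-0.1, -0.1], [-0.3, -0.2], [-1.1, -1.5], [-1.4, -0.8], [-0.4, 1.1]]
[ 0.61  0.12  1.18 -0.    1.84 -0.29] [-0.66  0.18  1.23 -0.    1.72 -1.56]
```

```bash
python3 - <<'E'
from h import *
p=monitor.sense()['position']
env.movel([p[0],p[1],.45],velocity=.35)
def look(xy,z,name):
    az=np.arctan2(xy[1],xy[0])
    for yaw in (az-np.pi/2,az+np.pi/2):
        tx=np.array([np.cos(yaw+np.pi/2),np.sin(yaw+np.pi/2)])
        t=np.array(xy)-.079*tx
        j=kinematics.ik([t[0],t[1],z],down(yaw))
        print(name,yaw,None if j is None else np.round(j,2))
        if j is not None and abs(j[5])<2.8: break
    env.reach([t[0],t[1],z],down(yaw)); env.hold(.2); return grab('wrist')
F=look((.50,.238),.40,'f'); np.savez('/tmp/wf.npz',**F)
C=look((.452,-.334),.25,'c'); np.savez('/tmp/wc.npz',**C)
print(monitor.sense()['clock'])
out=np.vstack([cv2.resize(x['frame'],(480,300)) for x in(F,C)])
out=np.zeros((600,800,3),np.uint8);out[:300,:480]=cv2.resize(F['frame'],(480,300));out[300:,:480]=cv2.resize(C['frame'],(480,300))
cv2.imwrite('pics/w1.png',cv2.cvtColor(out[:,:480],4))
E
```

```text
f -1.1265323963956553 [ 0.2   0.14  1.28 -0.    1.72  1.32]
c -2.207180118046971 [-0.88  0.21  1.59 -0.    1.35  1.33]
4.675
```

View pics/w1.png

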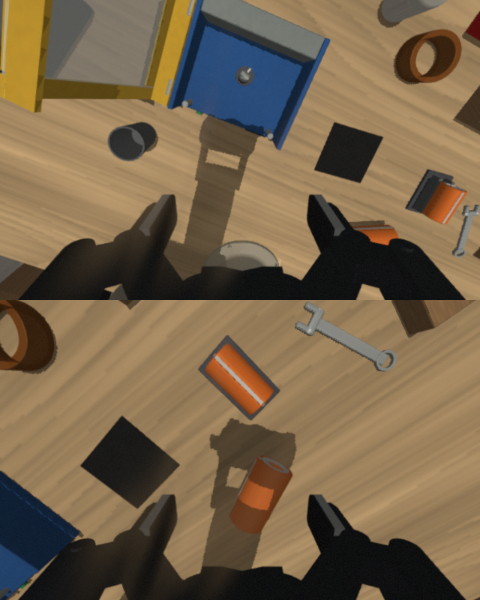

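Top: the shaft is at (244,75), the pins at (186,104) and (270,134), and the hood stands at left. Bottom: the roll in the cradle at (240,375) has its white line facing straight up. The mat is at (130,462), and the big roll at (262,493).

```bash
python3 - <<'E'
from h import *
F=dict(np.load('/tmp/wf.npz'));C=dict(np.load('/tmp/wc.npz'))
k=4/3
cr=[np.array((x,y-300))*k for x,y in((228,336),(198,369),(249,419),(280,388))]
P=np.array([atz(C,c,.008) for c in cr]);print(P.round(4).tolist(),P.mean(0))
print('yaws',[np.degrees(np.arctan2(*(P[(i+1)%4]-P[i])[1::-1])) for i in range(4)],[np.linalg.norm(P[(i+1)%4]-P[i]) for i in range(4)])
# orange mask of roll
hsv=cv2.cvtColor(C['frame'],cv2.COLOR_RGB2HSV)
m=((hsv[...,0]<14)&(hsv[...,1]>150)&(hsv[...,2]>90)).astype(np.uint8); 
n,l,st,ce=cv2.connectedComponentsWithStats(cv2.morphologyEx(m,cv2.MORPH_CLOSE,np.ones((9,9))))
for i in range(1,n):
    if st[i,4]>500:
        r=cv2.minAreaRect(np.argwhere(l==i)[:,::-1].astype(np.float32)); print(st[i],r)
        b=cv2.boxPoints(r); print([atz(C,p,.06).round(4).tolist() for p in b])
e=[atz(C,np.array((x,y-300))*k,.076) for x,y in((218,347),(265,404))];print('line',e,np.degrees(np.arctan2(*(e[1]-e[0])[1::-1])))
for D,pts in((C,[(123,116),(81,162),(137,208),(179,165)]),(F,[(337,123),(383,137),(365,182),(315,166)])):
    Q=np.array([atz(D,np.array(p)*k,.004) for p in pts]);print('pad',Q.mean(0),Q.round(3).tolist())
obs=[(F,np.array(u)*k,p) for u,p in (((186,104),(-.095,.095,.09)),((270,134),(-.095,-.095,.09)),((244,72),(0,0,.086)))]
q,r=fit2(obs,[.51,.238,.07]);print(q,np.degrees(q[2]),r.tolist())
out=np.zeros((600,800,3),np.uint8)
out[:600,:]=cv2.resize(F['frame'][0:195,215:475],(800,600),interpolation=cv2.INTER_CUBIC)
cv2.imwrite('pics/w2.png',cv2.cvtColor(out,4))
E
```

```text
[[0.515, -0.3538, 0.008], [0.5058, -0.2865, 0.008], [0.3927, -0.3052, 0.008], [0.4039, -0.3758, 0.008]] [ 0.45436078 -0.33034293  0.008     ]
yaws [np.float64(97.78652662109225), np.float64(-170.61769208054943), np.float64(-81.02280357738243), np.float64(11.15568792570996)] [np.float64(0.0679317465931932), np.float64(0.11460852000466025), np.float64(0.07141266531360096), np.float64(0.11327592929486854)]
[   0    0   37   93 1025] ((18.0, 46.0), (36.0, 92.0), 0.0)
[[0.6585, -0.0745, 0.06], [0.7079, -0.1446, 0.06], [0.6882, -0.1718, 0.06], [0.637, -0.104, 0.06]]
[ 274   58   91   95 4274] ((318.5, 105.5), (91.92387390136719, 48.08325958251953), 45.0)
[[0.497, -0.2983, 0.06], [0.5015, -0.3459, 0.06], [0.4107, -0.3634, 0.06], [0.4028, -0.3132, 0.06]]
[ 306  208   84  104 4632] ((346.0065002441406, 262.4417724609375), (51.00333786010742, 100.29193115234375), 26.916555404663086)
[[0.2816, -0.1732, 0.06], [0.3462, -0.2897, 0.06], [0.2903, -0.3166, 0.06], [0.2178, -0.1998, 0.06]]
line [array([ 0.50152949, -0.33228635,  0.076     ]), array([ 0.40702165, -0.34003276,  0.076     ])] -175.31417861041817
pad [ 0.45352264 -0.081175    0.004     ] [[0.524, -0.134, 0.004], [0.51, -0.012, 0.004], [0.38, -0.026, 0.004], [0.4, -0.152, 0.004]]
pad [ 0.45773404 -0.08156319  0.004     ] [[0.507, -0.011, 0.004], [0.526, -0.131, 0.004], [0.407, -0.162, 0.004], [0.39, -0.021, 0.004]]
[0.51297834 0.23967103 0.11708573] 6.708518337083792 [[-4.6141863026490455, -0.18477785977589178], [3.7010358517552504, 0.48332102702593716], [0.05144483469604211, -0.09425853885981894]]
```

View pics/w2.png

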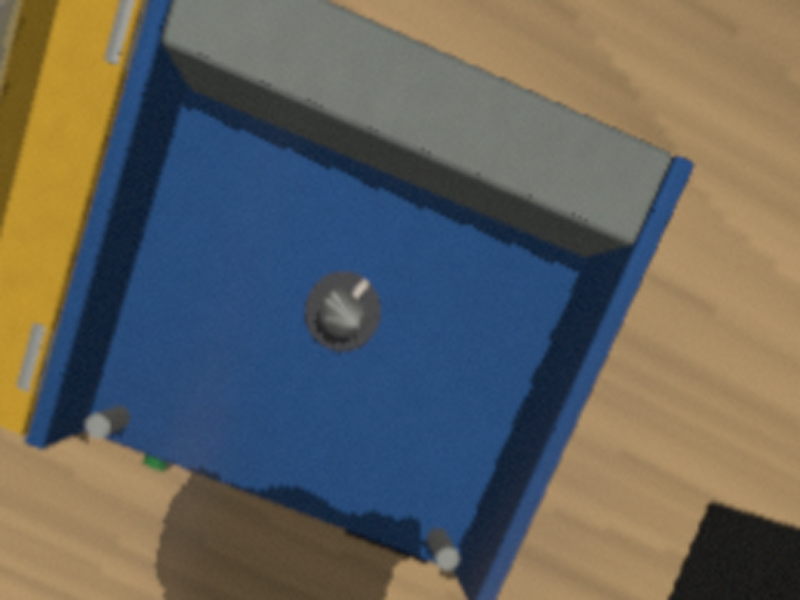

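The crop shows collar centre (343,312) with its white mark at (362,287), turned clockwise from the feeder's x direction. The pin tops are at (97,426) and (447,557), and the -y wall's outer top corner is at (691,162).

```bash
python3 - <<'E'
from h import *
F=dict(np.load('/tmp/wf.npz'));B=load('side')
k=260/800
u=lambda x,y:np.array((215+x*k,y*k))
sb=lambda x,y:(180+x/355*160,70+(y-265)/333*150)
for hz in(.07,.09):
  obs=[(F,u(97,426),(-.095,.095,hz)),(F,u(447,557),(-.095,-.095,hz)),(F,u(343,312),(0,0,.026)),(F,u(691,162),(.11,-.12,.1)),(F,u(164,45),(.07,.11,.1)),(F,u(632,245),(.07,-.11,.1)),(F,u(30,443),(-.11,.12,.1)),(F,u(580,258),(.07,-.11,.02)) ]
  q,r=fit2(obs,[.51,.238,.07]);print(hz,q,np.degrees(q[2]),r.round(1).tolist())
c=atz(F,u(343,312),.026);print(c, 'shafttop',atz(F,u(341,318),.086))
for m in((362,287),(368,281),(357,295)):
    d=atz(F,u(*m),.026)-c; print('mark',np.hypot(*d[:2]),np.degrees(np.arctan2(d[1],d[0])))
s=np.array([c[0],c[1],.06])
# IK feasibility of cradle grasp/mat poses
def tilt(az,lean,tx_sign=1):
    # tool z = down tilted: body lies up + lean toward azimuth az ; tool y horizontal perpendicular
    a=np.array([np.cos(az),np.sin(az),0]); up=np.array([0,0,1.])
    z=-(np.cos(lean)*up+np.sin(lean)*a); y=np.cross(up,a)*tx_sign; x=np.cross(y,z)
    return R.from_matrix(np.c_[x,y,z])
roll=np.array([.4535,-.3305,.051]); pad=np.array([.4556,-.0815,.004])
ax=np.radians(9.4)
for da in(0,np.pi):
  for sg in(1,-1):
    for ln in(30,45):
      T=tilt(ax+da,np.radians(ln),sg); a=np.array([np.cos(ax+da),np.sin(ax+da),0])
      g=roll+.012*a+[0,0,.001]; j=kinematics.ik(g+.0187*T.as_matrix()[:,2],T.as_quat())
      print('cr',da,sg,ln,None if j is None else np.round(j,2))
for az in np.radians([170,120,-120,200,230]):
  for sg in(1,-1):
    for ln in(45,60):
      T=tilt(az,np.radians(ln),sg); g=pad+[0,0,.045+.012]
      j=kinematics.ik(g+.0187*T.as_matrix()[:,2],T.as_quat())
      print('pad',round(np.degrees(az)),sg,ln,None if j is None else np.round(j,2))
E
```

```text
0.07 [0.50785678 0.23525592 0.08290163] 4.749913617537775 [[0.1, 0.2], [0.1, 0.4], [-0.4, -0.2], [1.7, -0.3], [-2.2, -0.6], [0.4, 0.4], [-2.6, 0.5], [1.9, 0.1]]
0.09 [0.50823784 0.23522611 0.08100857] 4.641449393522167 [[-3.1, 1.3], [1.6, 3.3], [-0.3, -0.4], [1.9, -0.3], [-1.9, -1.0], [0.6, 0.3], [-2.6, 0.1], [2.0, 0.0]]
[0.50790589 0.23457692 0.026     ] shafttop [0.50419161 0.23473269 0.086     ]
mark 0.015821121354574974 -13.057961726176382
mark 0.020057830208589186 -14.735288206712973
mark 0.011147690585312158 -15.33002418587721
cr 0 1 30 [-0.67  0.84  1.27 -0.38  1.42 -2.27]
cr 0 1 45 [-0.61  0.97  1.12 -0.52  1.66 -2.23]
cr 0 -1 30 [-0.67  0.84  1.27 -0.38  1.42  0.87]
cr 0 -1 45 [-0.61  0.97  1.12 -0.52  1.66  0.91]
cr 3.141592653589793 1 30 [-1.07  0.54  1.86  0.8   0.72 -0.27]
cr 3.141592653589793 1 45 [-1.17  0.59  1.94  1.19  0.83 -0.72]
cr 3.141592653589793 -1 30 [-1.07  0.54  1.86  0.8   0.72  2.87]
cr 3.141592653589793 -1 45 [-1.17  0.59  1.94  1.19  0.83  2.43]
pad 170 1 45 [-0.58  0.37  2.39  2.44  0.45 -1.22]
pad 170 1 60 [-0.65  0.54  2.49  2.64  0.95 -1.51]
pad 170
[... 158 characters left out ...]
 -1.96]
pad 120 -1 45 None
pad 120 -1 60 [-0.06  0.59  2.19  4.35  0.88  1.18]
pad -120 1 45 [-0.82  0.54  2.    0.87  1.09 -0.91]
pad -120 1 60 [-0.9   0.66  1.99  1.    1.28 -1.09]
pad -120 -1 45 [-0.82  0.54  2.    0.87  1.09  2.23]
pad -120 -1 60 [-0.9   0.66  1.99  1.    1.28  2.05]
pad 200 1 45 [-0.8   0.41  2.29  1.51  0.7  -0.92]
pad 200 1 60 [-0.92  0.55  2.37  1.74  0.99 -1.31]
pad 200 -1 45 [-0.8   0.41  2.29  1.51  0.7   2.22]
pad 200 -1 60 [-0.92  0.55  2.37  1.74  0.99  1.83]
pad 230 1 45 [-0.83  0.5   2.08  0.99  0.99 -0.89]
pad 230 1 60 [-0.93  0.62  2.09  1.14  1.19 -1.12]
pad 230 -1 45 [-0.83  0.5   2.08  0.99  0.99  2.25]
pad 230 -1 60 [-0.93  0.62  2.09  1.14  1.19  2.02]
```

```bash
cat >> h.py <<'E'
def tilt(az,lean,sg):
    a=np.array([np.cos(az),np.sin(az),0]); up=np.array([0,0,1.])
    z=-(np.cos(lean)*up+np.sin(lean)*a); y=np.cross(up,a)*sg
    return R.from_matrix(np.c_[np.cross(y,z),y,z])
H=env.hold_point_z
SH=np.array([.508,.235,.026]); PAD=np.array([.4556,-.0815,.004])
def st(*t):
    s=monitor.sense(); print(*t,round(s['clock'],2),np.round(s['position'],4),'F',np.round(s['contact_force'],1),'gap',round(float(s['finger_gap']),3),'gf',np.round(s['gripper_force'],1)); return s
E
python3 - <<'E'
from h import *
ax=np.radians(9.3); L=np.pi/4
a=np.array([np.cos(ax),np.sin(ax),0]); T=tilt(ax,L,-1); z=T.as_matrix()[:,2]; q=T.as_quat()
g=np.array([.4535,-.3305,.052])+.012*a+H*z
env.reach(g-.10*z,q); st('pre')
hit=env.movel(g,velocity=.12,guard=8); st('at',hit)
if not hit:
    env.close_gripper(60); s=st('closed')
    env.movel(g+[0,0,.12],velocity=.15); st('lift')
    grab('side')
    f=load('side')['frame'][200:330,220:420]; cv2.imwrite('pics/lift.png',cv2.cvtColor(cv2.resize(f,(600,390)),4))
E
```

```text
pre 5.68 [ 0.522  -0.32    0.1109] F [-0.2  0.3  0.4] gap 0.999 gf 0.0
at False 6.67 [ 0.4528 -0.3309  0.0397] F [-0.3 -0.1  0.3] gap 0.997 gf 0.0
closed 7.1 [ 0.4526 -0.3298  0.0393] F [1.2 6.  4.3] gap 0.568 gf 62.2
lift 8.05 [ 0.452  -0.3305  0.1577] F [ 0.2 -0.8 -3.9] gap 0.564 gf 62.2
```

View pics/lift.png

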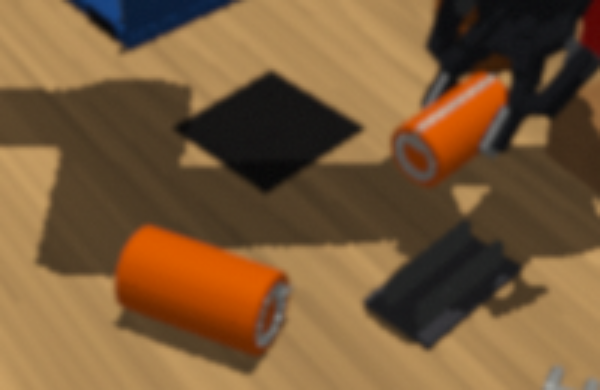

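The roll is held level with its line still upward and clear of the cradle. Next I'll stand it on the mat.

```bash
python3 - <<'E'
from h import *
T=tilt(np.radians(230),np.pi/4,1); z=T.as_matrix()[:,2]; q=T.as_quat()
g=PAD+[0,0,.045+.012]+H*z
# raise first, then turn
env.reach(g+[0,0,.14],q); st('hover')
env.movel(g+[0,0,.012],velocity=.12); st('near')
hit=env.movel(g-[0,0,.004],velocity=.02,guard=5); s=st('down',hit)
env.hold(.3); st()
W=grab('scene');S=grab('side')
o=np.zeros((400,800,3),np.uint8)
o[:,:400]=cv2.resize(W['frame'][150:250,290:390],(400,400),interpolation=2);o[:,400:]=cv2.resize(S['frame'][190:290,260:360],(400,400),interpolation=2)
cv2.imwrite('pics/mat.png',cv2.cvtColor(o,4))
E
```

```text
hover 9.35 [ 0.4642 -0.0718  0.1876] F [ 0.3 -0.8 -3.7] gap 0.572 gf 62.7
near 10.57 [ 0.4643 -0.0716  0.0602] F [-0.6 -0.5 -4.3] gap 0.571 gf 62.7
down True 11.12 [ 0.4642 -0.0714  0.0496] F [-1.9 -1.1  6.3] gap 0.57 gf 63.5
11.43 [ 0.4642 -0.0714  0.0496] F [-2.7 -1.   5. ] gap 0.563 gf 63.4
```

View pics/mat.png

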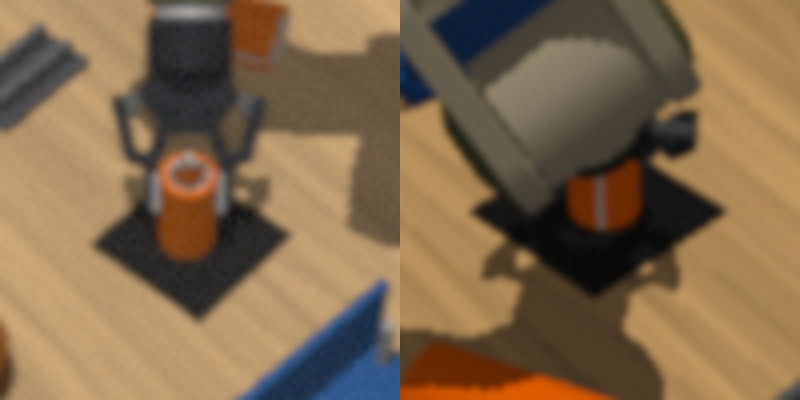

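The roll stands upright on the mat, held at the far left of centre, with its line facing the robot side. I'll release it, back off and look from above.

```bash
python3 - <<'E'
from h import *
T=tilt(np.radians(230),np.pi/4,1); z=T.as_matrix()[:,2]
env.release(); env.hold(.2); st('rel')
p=np.array(monitor.sense()['position'])
env.movel(p-.11*z,velocity=.2)
yaw=np.radians(-40); tx=np.array([np.cos(yaw+np.pi/2),np.sin(yaw+np.pi/2),0])
t=np.array([p[0],p[1],0])-H*np.array([z[0],z[1],0])-.06*tx
env.reach([t[0],t[1],.24],down(yaw)); env.hold(.2); st('above')
W=grab('wrist'); 
c=proj(W,[PAD[0],PAD[1],.094])[0];print(c)
x0=int(np.clip(c[0]-110,0,420));y0=int(np.clip(c[1]-80,0,235));print(x0,y0)
cv2.imwrite('pics/top.png',cv2.cvtColor(cv2.resize(W['frame'][y0:y0+165,x0:x0+220],(800,600),interpolation=2),4))
E
```

```text
rel 12.18 [ 0.4638 -0.0712  0.0491] F [-0.4 -0.4 -0.2] gap 1.002 gf 0.0
above 13.97 [ 0.4162 -0.1276  0.2388] F [0.3 0.4 1. ] gap 1.002 gf 0.0
[322.94845588 125.9960878 ]
212 45
```

View pics/top.png

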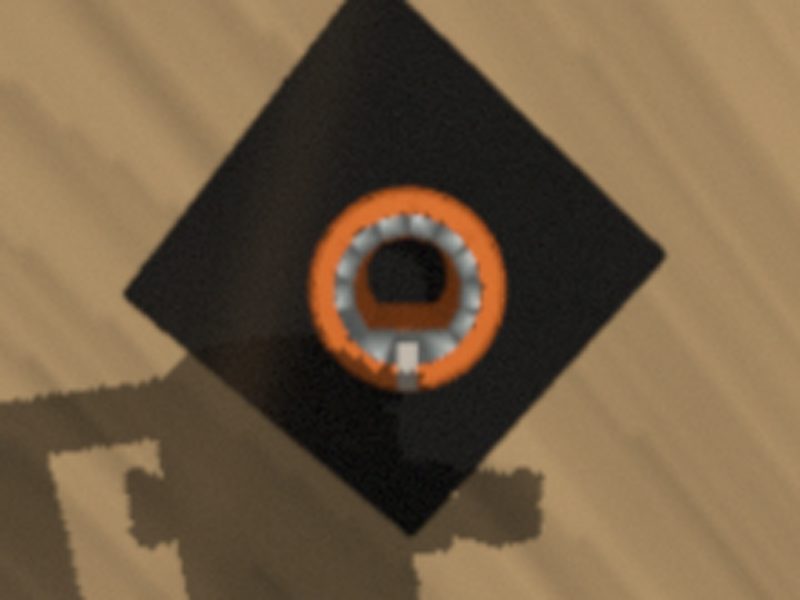

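The roll stands free and upright on the mat. The ring centre is at (407,287) and the white line mark at (406,372). I'll measure it, grip from above, and re-look at the shaft from the same camera offset.

```bash
python3 - <<'E'
from h import *
W=load('wrist'); u=lambda x,y:(212+x*.275,45+y*.275)
c=atz(W,u(407,287),.094); l=atz(W,u(406,372),.094)-c
la=np.degrees(np.arctan2(l[1],l[0])); print(c,'line',la, np.hypot(*l[:2]))
c2=c.copy()
yaw=np.radians(-40)
env.movel([c[0],c[1],.13],velocity=.2)
hit=env.movel([c[0],c[1],.053],velocity=.12,guard=8); st('at',hit)
if hit: raise SystemExit
env.close_gripper(60); st('closed')
p=np.array(monitor.sense()['position'])
env.movel([c[0],c[1],.25],velocity=.2); st('lift')
yf=yaw+np.radians(-14.5-la); yf=(yf+np.pi)%(2*np.pi)-np.pi
print('yaw at feeder',np.degrees(yf)); np.save('/tmp/yf.npy',[yf,la])
tx=np.array([np.cos(yf+np.pi/2),np.sin(yf+np.pi/2),0])
t=SH-.066*tx
print(kinematics.ik([t[0],t[1],.25],down(yf)))
env.reach([t[0],t[1],.25],down(yf)); env.hold(.2); st('above shaft')
W=grab('wrist'); k=proj(W,SH)[0]; print(k)
x0=int(np.clip(k[0]-80,0,480));y0=int(np.clip(k[1]-60,0,280));print(x0,y0)
cv2.imwrite('pics/sh.png',cv2.cvtColor(cv2.resize(W['frame'][y0:y0+120,x0:x0+160],(800,600),interpolation=2),4))
E
```

```text
[ 0.45748101 -0.08066001  0.094     ] line -130.64780778404474 0.021375543926066633
at False 15.59 [ 0.458  -0.081   0.0538] F [-0.2  0.2 -0.1] gap 1.002 gf 0.0
closed 16.02 [ 0.4577 -0.0807  0.0537] F [-1.9  1.1  5.3] gap 0.573 gf 61.5
lift 17.15 [ 0.457  -0.0804  0.2488] F [-0.5 -0.9 -4.9] gap 0.573 gf 62.6
yaw at feeder 76.14780778404474
[ 1.74911263e-01  5.00007782e-01  1.17763769e+00 -4.44089210e-16
  1.46394719e+00 -1.15411870e+00]
above shaft 18.63 [0.5722 0.2184 0.2501] F [-0.3  0.2 -4.2] gap 0.572 gf 62.5
[322.95715372 116.2712309 ]
242 56
```

View pics/sh.png

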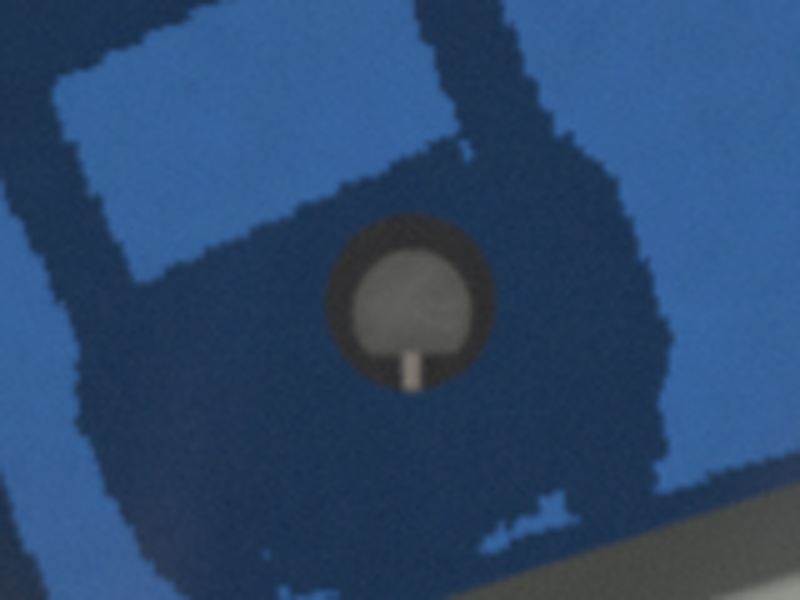

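The collar centre is at (410,301) and its mark at (412,385). That is the same image direction as the roll's line at the grasp, so the flats match within about 2°. Now the descent onto the shaft.

```bash
python3 - <<'E'
from h import *
W=load('wrist'); yf,la=np.load('/tmp/yf.npy')
u=lambda x,y:(242+x/5,56+y/5)
c=atz(W,u(410.5,301),.026); d=atz(W,u(412,387),.026)-c
sa=np.degrees(np.arctan2(d[1],d[0])); print('shaft',c,'mark',sa,np.hypot(*d[:2]))
yf=yf+np.radians(sa+14.5); np.save('/tmp/c.npy',[c[0],c[1],yf])
env.movel([c[0],c[1],.17],velocity=.12,frame=down(yf)); env.hold(.2)
s=st('over')
# roll bottom = TCP + H - .068 -> TCP at shaft top .086: .1355 ; seated: .0755
hit=env.movel([c[0],c[1],.142],velocity=.08); st('.142')
hit=env.movel([c[0],c[1],.110],velocity=.03,guard=6); s=st('insert',hit); print(np.round(s['ft_torque'],2))
E
```

```text
shaft [0.50824393 0.23631412 0.026     ] mark -12.792718356556943 0.0196302476250693
over 19.9 [0.5087 0.2362 0.1703] F [ 0.2 -0.3 -4.1] gap 0.578 gf 62.5
.142 20.4 [0.5084 0.2363 0.1421] F [-0.4  0.1 -3.8] gap 0.571 gf 62.6
insert False 21.62 [0.5084 0.2364 0.1102] F [ 0.3  0.8 -3.9] gap 0.574 gf 62.6
[ 0.01 -0.02  0.04]
```

```bash
python3 - <<'E'
from h import *
x,y,yf=np.load('/tmp/c.npy')
hit=env.movel([x,y,.080],velocity=.05,guard=10); st('a',hit)
hit=env.movel([x,y,.0735],velocity=.015,guard=8); s=st('seat',hit)
if abs(s['position'][2]-.0757)<.0035:
    env.release(); env.hold(.2); st('rel')
    env.movel([x,y,.16],velocity=.2); env.movel([x,y,.28],velocity=.25); st('up')
    W=grab('wrist'); S=grab('side'); A=grab('scene')
    o=np.zeros((600,800,3),np.uint8)
    k=proj(W,[x,y,.116])[0].astype(int); print(k)
    o[:300,:400]=cv2.resize(S['frame'][70:190,180:340],(400,300)); o[:300,400:]=cv2.resize(A['frame'][205:325,330:490],(400,300))
    o[300:,:480]=cv2.resize(W['frame'],(480,300))
    cv2.imwrite('pics/seat.png',cv2.cvtColor(o,4))
E
```

```text
a False 22.37 [0.5084 0.2364 0.0802] F [ 0.3  1.1 -4.2] gap 0.571 gf 62.6
seat True 22.74 [0.5085 0.2363 0.0757] F [-0.7 -1.3  5.5] gap 0.571 gf 63.5
rel 23.4 [0.5077 0.2361 0.0745] F [ 0.  -1.2 -0.2] gap 0.997 gf 0.0
up 24.61 [0.5078 0.2362 0.278 ] F [0.3 0.5 0. ] gap 0.999 gf 0.0
[322 185]
```

View pics/seat.png

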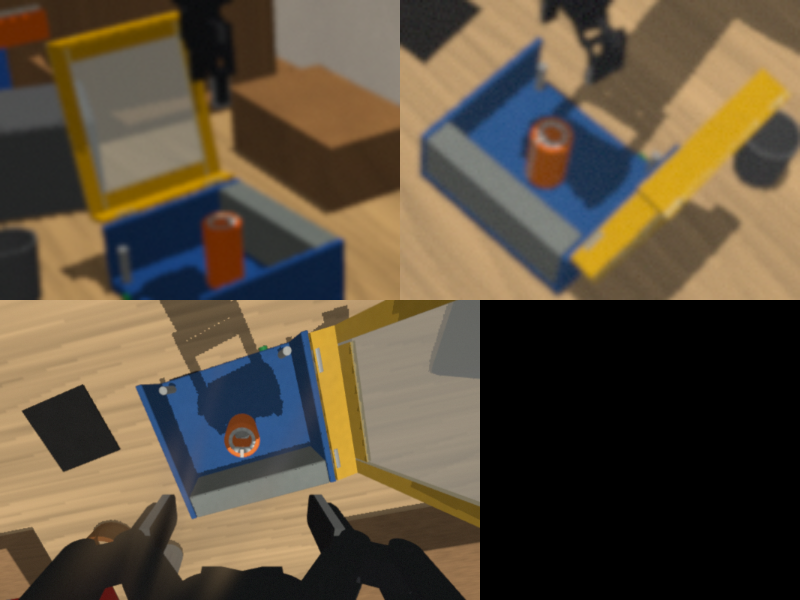

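The roll is seated on its shaft inside the feeder in all three views, and nothing else has moved. I've used all 10 pictures, so for the hood I'll go by numbers and by touch.

```bash
cat >> h.py <<'E'
FY=np.radians(4.7); FO=np.array([.508,.236,0])
def hood(th,s,n,x=0.):
    p=np.array([x,.118-s*np.cos(th)+n*np.sin(th),.1005+s*np.sin(th)+n*np.cos(th)])
    return FO+rz(FY)@p
E
python3 - <<'E'
from h import *
S=load('side');A=load('scene')
sb=lambda x,y:np.array((180+x*.4,70+y*.4))
P=[sb(49,42),sb(178,12)]
for th in(1.6,1.7,1.8,1.9):
    print(th,[ (proj(S,hood(th,.236,n,x))[0]-p).round(1).tolist() for n in(0,.041) for x,p in((-.105,P[0]),(.105,P[1]))],
     'scene', [(proj(A,hood(th,.236,n,x))[0]-[330,205]).dot(2.5*np.eye(2)).round(0).tolist() for n in (0,.041) for x in(-.105,.105)])
print('cup',atz(A,np.array((596,318))*.8,.09))
yaw=FY+np.pi/2
for x in(-.06,-.04,-.02,0):
    for th,n in((1.9,.10),(1.6,.1),(1.9,.04),(1.2,.04),(.6,.04),(0,.04)):
        p=hood(th,.215,n,x); j=kinematics.ik(p,down(yaw)); print(x,th,n,p.round(3),None if j is None else np.round(j,2))
E
```

```text
1.6 [[9.9, 2.5], [16.1, -0.2], [3.6, -0.5], [9.1, -2.8]] scene [[326.0, 36.0], [201.0, 154.0], [357.0, 59.0], [233.0, 180.0]]
1.7 [[6.3, 1.1], [12.1, -1.4], [0.3, -0.6], [5.4, -2.6]] scene [[344.0, 49.0], [219.0, 169.0], [374.0, 75.0], [250.0, 198.0]]
1.8 [[2.9, 0.5], [8.3, -1.7], [-2.6, 0.2], [2.0, -1.8]] scene [[361.0, 64.0], [237.0, 186.0], [390.0, 92.0], [267.0, 216.0]]
1.9 [[-0.2, 0.7], [4.7, -1.4], [-5.2, 1.6], [-1.2, -0.3]] scene [[377.0, 81.0], [254.0, 204.0], [404.0, 109.0], [283.0, 236.0]]
cup [0.27635478 0.38893131 0.09      ]
-0.06 1.9 0.1 [0.425 0.512 0.272] [ 0.7   0.63  0.92 -0.    1.59 -0.95]
-0.06 1.6 0.1 [0.43  0.455 0.312] [ 0.63  0.51  1.   -0.    1.63 -1.03]
-0.06 1.9 0.04 [0.43  0.456 0.291] [ 0.63  0.52  1.04 -0.    1.58 -1.02]
-0.06 1.2 0.04 [0.442 0.308 0.315] [ 0.39  0.3   1.3  -0.    1.54 -1.26]
-0.06 0.6 0.04 [0.451 0.194 0.255] [ 0.17  0.22  1.56 -0.    1.37 -1.49]
-0.06 0 0.04 [0.456 0.134 0.14 ] [ 0.04  0.3   1.77 -0.    1.07 -1.61]
-0.04 1.9 0.1 [0.445 0.514 0.272] [ 0.69  0.67  0.86 -0.    1.62 -0.97]
-0.04 1.6 0.1 [0.45  0.456 0.312] [ 0.61  0.55  0.
[... 455 characters left out ...]

-0.02 1.9 0.04 [0.47  0.459 0.291] [ 0.6   0.6   0.92 -0.    1.62 -1.06]
-0.02 1.2 0.04 [0.482 0.311 0.315] [ 0.37  0.38  1.18 -0.    1.57 -1.28]
-0.02 0.6 0.04 [0.491 0.198 0.255] [ 0.16  0.31  1.44 -0.    1.39 -1.49]
-0.02 0 0.04 [0.496 0.138 0.14 ] [ 0.04  0.38  1.65 -0.    1.11 -1.61]
0 1.9 0.1 [0.485 0.517 0.272] [ 0.65  0.75  0.71 -0.    1.68 -1.  ]
0 1.6 0.1 [0.49  0.459 0.312] [ 0.58  0.64  0.8  -0.    1.7  -1.07]
0 1.9 0.04 [0.49  0.461 0.291] [ 0.58  0.64  0.85 -0.    1.65 -1.07]
0 1.2 0.04 [0.502 0.313 0.315] [ 0.36  0.43  1.12 -0.    1.59 -1.29]
0 0.6 0.04 [0.511 0.199 0.255] [ 0.16  0.35  1.39 -0.    1.41 -1.49]
0 0 0.04 [0.516 0.139 0.14 ] [ 0.04  0.42  1.59 -0.    1.13 -1.61]
```

```bash
python3 - <<'E'
from h import *
yaw=FY+np.pi/2; q=down(yaw); X=-.02
p=np.array(monitor.sense()['position'])
pre=hood(1.8,.215,.041+.055,X); hi=np.array([pre[0],pre[1]+.01,.45])
print(pre,kinematics.ik(hi,q))
env.movel([p[0],p[1],.45],velocity=.3); env.close_gripper(30)
env.movel(hi,velocity=.3,frame=q); st('hi')
hit=env.movel(pre,velocity=.2,guard=6); st('pre',hit)
env.hold(.2)
if not hit:
    hit=env.movel(hood(1.8,.215,.041-.02,X),velocity=.04,guard=3); s=st('touch',hit)
    l=rz(FY).T@(np.array(s['position'])-FO); print(l)
E
```

```text
[0.46673556 0.49382364 0.28806584] NoneTraceback (most recent call last):
  File "<stdin>", line 7, in <module>
bench.MotionError: the arm cannot follow that straight line within its joint ranges
```

```bash
python3 - <<'E'
from h import *
yaw=FY+np.pi/2; q=down(yaw); X=-.04
pre=hood(1.8,.215,.041+.055,X); hi=np.array([pre[0],pre[1]+.01,.39])
p=np.array(monitor.sense()['position']); st()
print(pre,kinematics.ik(hi,q))
env.movel([p[0]-.04,p[1],.40],velocity=.25,frame=q)
env.movel(hi,velocity=.25,frame=q); st('hi')
hit=env.movel(pre,velocity=.2,guard=6); st('pre',hit)
env.hold(.2)
if not hit:
    hit=env.movel(hood(1.8,.215,.041-.02,X),velocity=.04,guard=3); s=st('touch',hit)
    l=rz(FY).T@(np.array(s['position'])-FO); print(l)
E
```

```text
26.24 [0.5078 0.2362 0.45  ] F [ 0.3 -0.  -0.1] gap 0.003 gf 0.0
[0.44680281 0.49218487 0.28806584] [ 6.69796231e-01  6.80334417e-01  5.32310767e-01 -4.44089210e-16
  1.92894747e+00 -9.83030571e-01]
hi 27.9 [0.4471 0.5018 0.3902] F [ 0.4 -0.2  0.7] gap -0.003 gf 0.0
pre False 28.56 [0.4472 0.4921 0.2899] F [ 0.8 -0.4  0.3] gap -0.002 gf 0.0
touch True 29.77 [0.4497 0.4567 0.2963] F [-0.3  0.8  0.5] gap -0.002 gf 0.0
[-0.04002132  0.22470527  0.29632053]
```

```bash
python3 - <<'E'
from h import *
X=-.04
ths=list(np.arange(1.65,.14,-.15))
for i,th in enumerate(ths):
    r=.012*np.sin(th)
    hit=env.movel(hood(th,.215,.041+r,X),velocity=.09,guard=20)
    if i%2==0 or hit: s=st(round(th,2),hit)
    if hit: break
else:
    for th in(.1,.05):
        hit=env.movel(hood(th,.215,.041,X),velocity=.04,guard=20); st(round(th,3),hit)
        if hit: break
E
```

```text
1.65 False 30.38 [0.4529 0.4198 0.3106] F [0.4 1.1 0.7] gap 0.003 gf 0.0
1.35 False 31.42 [0.4582 0.3545 0.322 ] F [0.4 1.1 0.5] gap 0.003 gf 0.0
1.05 False 32.47 [0.4637 0.288  0.3128] F [-1.1  0.4 -0.8] gap -0.0 gf 0.0
0.75 False 33.52 [0.4686 0.2267 0.283 ] F [0.9 0.  0.4] gap -0.003 gf 0.0
0.45 False 34.59 [0.4726 0.1773 0.2356] F [ 0.   0.7 -0.3] gap 0.001 gf 0.0
0.15 False 35.66 [0.4754 0.1449 0.1752] F [ 0.1  0.8 -0.2] gap 0.003 gf 0.0
0.1 False 36.12 [0.4755 0.1412 0.1625] F [-0.6 -0.2  0. ] gap -0.001 gf 0.0
0.05 False 36.55 [0.4758 0.1383 0.1519] F [0.1 0.4 0.7] gap -0.004 gf 0.0
```

Forces are suspiciously low, so I'll check numerically where the yellow frame is.

```bash
python3 - <<'E'
from h import *
for n in('side','scene'):
    f=grab(n); hsv=cv2.cvtColor(f['frame'],cv2.COLOR_RGB2HSV)
    m=((abs(hsv[...,0].astype(int)-24)<5)&(hsv[...,1]>190)&(hsv[...,2]>90)).astype(np.uint8)
    k,l,s,c=cv2.connectedComponentsWithStats(m)
    print(n,[s[i].tolist() for i in range(1,k) if s[i,4]>40])
    for th in(0,.05,.15,.3,1.7):
        P=np.array([proj(f,hood(th,a,.041,x))[0] for a in(.0,.236) for x in(-.105,.105)]);print(th,P.min(0).round(),P.max(0).round())
E
```

```text
side [[220, 135, 96, 49, 1289]]
0 [219. 130.] [316. 176.]
0.05 [219. 130.] [315. 172.]
0.15 [218. 130.] [314. 165.]
0.3 [217. 129.] [311. 153.]
1.7 [200.  72.] [267. 156.]
scene [[396, 221, 48, 75, 727], [348, 226, 27, 23, 212], [342, 247, 62, 57, 426]]
0 [340. 212.] [444. 301.]
0.05 [340. 210.] [445. 301.]
0.15 [342. 207.] [446. 302.]
0.3 [346. 203.] [448. 304.]
1.7 [408. 235.] [480. 318.]
```

The hood followed and is nearly shut. Now the gentle final press.

```bash
python3 - <<'E'
from h import *
X=-.04
hit=env.movel(hood(-.04,.215,.041,X),velocity=.02,guard=12); s=st('press',hit)
env.hold(.3); s=st('hold')
p=np.array(s['position'])
hit2=env.movel(p-[0,0,.006],velocity=.01,guard=12); s=st('again',hit2); env.hold(.3)
p=np.array(s['position'])
l=rz(FY).T@(p-FO); print('theta est',(p[2]-.1415)/.21)
env.movel(p+[0,0,.12],velocity=.15); env.hold(.3); st('clear')
f=grab('side'); hsv=cv2.cvtColor(f['frame'],cv2.COLOR_RGB2HSV)
m=((abs(hsv[...,0].astype(int)-24)<5)&(hsv[...,1]>190)&(hsv[...,2]>90)).astype(np.uint8)
k,lb,s,c=cv2.connectedComponentsWithStats(m); print([s[i].tolist() for i in range(1,k) if s[i,4]>40])
E
```

```text
press True 37.27 [0.4762 0.1362 0.1415] F [-2.3  0.8  6.6] gap 0.002 gf 3.4
hold 37.58 [0.4762 0.1362 0.1415] F [-2.3 -0.5  6.2] gap 0.001 gf 3.0
again True 37.83 [0.4762 0.1362 0.1415] F [-1.8 -0.3  5.2] gap -0.002 gf 2.5
theta est 0.00018785296943268914
clear 39.38 [0.4761 0.1362 0.2612] F [-1.  -0.6  0.1] gap 0.0 gf 0.0
[[220, 131, 96, 56, 1474]]
```

```bash
python3 -c "
from h import *
print(job.hand_in())"
```

```text
the job is handed in; nothing more can be done
None
```

The roll was stood on the mat, regripped and seated on the shaft with the flats matched. The hood was pushed gently shut (its top stopped at 141.5 mm, the fully shut height), and the job was handed in at about 39 s; the judge's verdict was not shown.

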